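# Load the lamp tester and run the test

### The job

Lift the hex key set off the green tray of the lamp tester and lay it flat on the bench clear of the stand, then set every white globe lamp gently, cap up, into a pocket of its own in the drawn-out tray - they are glass, so hold them lightly by the cap and do not drop or press them. When all are in, push the tray fully home under the blue bridge, press the red plunger right down to its stop and let it come up, and finally draw the tray fully out again with the lamps still in their pockets; leave the tape measure where it lies. A lamp may get knocked aside meanwhile: see that all of them are in before you push the tray home.

Things in the scene. Friction and masses are not known exactly. Their poses are not given: they have to be found in the camera images.
- stand: Lamp test stand, bolted down: grey base plate with two aluminium rails and a blue bridge at its far end. Origin on the bench under the middle of the loading position; x points along the rails towards the bridge (away from the robot), y to its left, z up. Base x -85 to 260 mm, y -88 to 88 mm, rails 16 mm high; plunger pillar on a 52 mm wide foot around x 40, y -118 mm.
- bridge (a point): middle of the top of the blue bridge, 162 mm above the bench, at x 201 mm in the stand's frame. Two posts (x 197 to 247, y +-91 mm) carry a beam (x 155 to 247, y +-99, z 132 to 162 mm); thin copper springs reach forward to x 114 mm at z 122 mm, over the lamps when the tray is home.
- tray_slide (a joint): how far the green tray is drawn out along the rails towards the robot (m): 0 = fully home under the bridge, 0.15 = fully out, end stops at both. Friction about 1.5 N; stays where left. Tray 146 x 146 mm, top 30 mm above the bench, four round pockets (46 mm wide, 11 deep) 2 x 2 at 72 mm pitch. Its middle is at x = 0.15 m minus this value, y = 0 in the stand's frame.
- tray_knob (a point): centre of the orange top of the tray's knob: an upright round black post, 18 mm in diameter (21 mm at the orange cap, the top 5 mm), on the side of the tray nearest the robot, 108 mm in front of the tray's middle; top 72 mm above the bench, upper 50 mm free to be gripped from above. Moves with the tray.
- plunger (a joint): how far the red plunger head is pressed down (m): 0 = up, 0.014 = on its stop. It springs back up; it takes about 2 N to start and 6 N to reach the stop.
- plunger_top (a point): middle of the top of the red mushroom plunger head (38 mm in diameter, 80 mm above the bench when up); it is pressed straight down.
- hex_keys: set of hex keys in a red holder, 136 x 30 x 36 mm, 0.15 kg. Origin on its underside; x along its length, towards the key ends. The red holder (x -68 to 32 mm, 30 mm wide, 18 mm high, balance point near x -18 mm) is the part to grip; the slanting keys beyond and above it are not to be gripped. It starts lying across the pockets of the tray.
- pocket1 (a point): near left pocket of the tray: the point where the underside (origin) of a lamp seated in it lies, on the pocket's flat floor, 11 mm below the tray's top face, 19 mm above the bench. The pocket holds the globe to within about 2 mm. Moves with the tray.
- pocket2 (a point): near right pocket of the tray: the point where the underside (origin) of a lamp seated in it lies, on the pocket's flat floor, 11 mm below the tray's top face, 19 mm above the bench. The pocket holds the globe to within about 2 mm. Moves with the tray.
- pocket3 (a point): far left pocket of the tray: the point where the underside (origin) of a lamp seated in it lies, on the pocket's flat floor, 11 mm below the tray's top face, 19 mm above the bench. The pocket holds the globe to within about 2 mm. Moves with the tray.
- pocket4 (a point): far right pocket of the tray: the point where the underside (origin) of a lamp seated in it lies, on the pocket's flat floor, 11 mm below the tray's top face, 19 mm above the bench. The pocket holds the globe to within about 2 mm. Moves with the tray.
- lamp1: white glass globe lamp, 89 mm tall, 0.08 kg, standing globe down, metal screw cap up (may be absent). Origin: centre of its underside; z towards the cap. Globe 53 mm in diameter, centre 26 mm up; cap 28 mm in diameter, 58 to 83 mm up. Weighted below: it rights itself like a tumbler, to within some degrees. Fragile: grip it by the cap, 15 N at most; set it down with a few newtons at most.
- lamp2: white glass globe lamp, 89 mm tall, 0.08 kg, standing globe down, metal screw cap up (may be absent). Origin: centre of its underside; z towards the cap. Globe 53 mm in diameter, centre 26 mm up; cap 28 mm in diameter, 58 to 83 mm up. Weighted below: it rights itself like a tumbler, to within some degrees. Fragile: grip it by the cap, 15 N at most; set it down with a few newtons at most.
- lamp3: white glass globe lamp, 89 mm tall, 0.08 kg, standing globe down, metal screw cap up (may be absent). Origin: centre of its underside; z towards the cap. Globe 53 mm in diameter, centre 26 mm up; cap 28 mm in diameter, 58 to 83 mm up. Weighted below: it rights itself like a tumbler, to within some degrees. Fragile: grip it by the cap, 15 N at most; set it down with a few newtons at most.
- lamp4: white glass globe lamp, 89 mm tall, 0.08 kg, standing globe down, metal screw cap up (may be absent). Origin: centre of its underside; z towards the cap. Globe 53 mm in diameter, centre 26 mm up; cap 28 mm in diameter, 58 to 83 mm up. Weighted below: it rights itself like a tumbler, to within some degrees. Fragile: grip it by the cap, 15 N at most; set it down with a few newtons at most.
- edge_batten: oak batten 500 x 20 x 24 mm fixed along the open (right) edge of the bench, so that lamps cannot roll off; a bicycle stands on the floor beyond this edge, in the way of an arm swung out over it. Origin under its middle, x along it.
- tape_measure: dark tape measure, 72 x 88 x 36 mm, a bystander lying beyond the lamps. Origin on its underside.

How it is judged:
On the way, in this order (a step that is already met when the one before it is completed fails the run):
1. the hex key set lies flat on the bench, clear of the stand (height (world z) of hex_keys between -0.02 and 0.012 m and angle between hex_keys's own z axis and vertical below 0.2 rad and contact force between hex_keys and stand below 0.05 N), for 0.2 s.
2. every lamp sits cap up in a pocket, let go, with the tray still drawn out ((distance between lamp1 and pocket1 below 0.012 m or distance between lamp1 and pocket2 below 0.012 m or distance between lamp1 and pocket3 below 0.012 m or distance between lamp1 and pocket4 below 0.012 m) and angle between each of lamp1, lamp2, lamp3, lamp4's own z axis and vertical below 0.3 rad and (distance between lamp2 and pocket1 below 0.012 m or distance between lamp2 and pocket2 below 0.012 m or distance between lamp2 and pocket3 below 0.012 m or distance between lamp2 and pocket4 below 0.012 m) and (distance between lamp3 and pocket1 below 0.012 m or distance between lamp3 and pocket2 below 0.012 m or distance between lamp3 and pocket3 below 0.012 m or distance between lamp3 and pocket4 below 0.012 m) and (distance between lamp4 and pocket1 below 0.012 m or distance between lamp4 and pocket2 below 0.012 m or distance between lamp4 and pocket3 below 0.012 m or distance between lamp4 and pocket4 below 0.012 m) and contact force between the fingers and lamp1 below 0.1 N and contact force between the fingers and lamp2 below 0.1 N and contact force between the fingers and lamp3 below 0.1 N and contact force between the fingers and lamp4 below 0.1 N and value of joint tray_slide above 0.1 m), for 0.3 s.
3. the tray is pushed fully home with the lamps in it ((distance between lamp1 and pocket1 below 0.012 m or distance between lamp1 and pocket2 below 0.012 m or distance between lamp1 and pocket3 below 0.012 m or distance between lamp1 and pocket4 below 0.012 m) and angle between each of lamp1, lamp2, lamp3, lamp4's own z axis and vertical below 0.3 rad and (distance between lamp2 and pocket1 below 0.012 m or distance between lamp2 and pocket2 below 0.012 m or distance between lamp2 and pocket3 below 0.012 m or distance between lamp2 and pocket4 below 0.012 m) and (distance between lamp3 and pocket1 below 0.012 m or distance between lamp3 and pocket2 below 0.012 m or distance between lamp3 and pocket3 below 0.012 m or distance between lamp3 and pocket4 below 0.012 m) and (distance between lamp4 and pocket1 below 0.012 m or distance between lamp4 and pocket2 below 0.012 m or distance between lamp4 and pocket3 below 0.012 m or distance between lamp4 and pocket4 below 0.012 m) and value of joint tray_slide below 0.005 m), for 0.2 s.
4. with the tray home, the plunger is pressed down to its stop (value of joint plunger above 0.0125 m and value of joint tray_slide below 0.012 m), for 0.1 s.
5. the tray is drawn fully out again (value of joint tray_slide above 0.14 m), for 0.2 s.
At the end, for the whole second after the job is handed in: Every lamp stands in a pocket of its own (underside within 12 mm of the seated point, tilted less than 0.3 rad) and is still, the tray is drawn out more than 140 mm, the plunger is up again (less than 3 mm down) and the hex key set lies flat on the bench without touching the stand (all of step 1 and (distance between lamp1 and pocket1 below 0.012 m or distance between lamp1 and pocket2 below 0.012 m or distance between lamp1 and pocket3 below 0.012 m or distance between lamp1 and pocket4 below 0.012 m) and angle between each of lamp1, lamp2, lamp3, lamp4's own z axis and vertical below 0.3 rad and (distance between lamp2 and pocket1 below 0.012 m or distance between lamp2 and pocket2 below 0.012 m or distance between lamp2 and pocket3 below 0.012 m or distance between lamp2 and pocket4 below 0.012 m) and (distance between lamp3 and pocket1 below 0.012 m or distance between lamp3 and pocket2 below 0.012 m or distance between lamp3 and pocket3 below 0.012 m or distance between lamp3 and pocket4 below 0.012 m) and (distance between lamp4 and pocket1 below 0.012 m or distance between lamp4 and pocket2 below 0.012 m or distance between lamp4 and pocket3 below 0.012 m or distance between lamp4 and pocket4 below 0.012 m) and linear speed of each of lamp1, lamp2, lamp3, lamp4 below 0.03 m/s and value of joint tray_slide above 0.14 m and value of joint plunger below 0.003 m).
It fails at once if a lamp is pressed or dropped into the stand or its tray with more than 20 N (contact force between any of lamp1, lamp2, lamp3, lamp4 and stand above 20 N).
It fails at once if a lamp is squeezed by the fingers with more than 60 N in all (contact force between the fingers and lamp1 above 60 N or contact force between the fingers and lamp2 above 60 N or contact force between the fingers and lamp3 above 60 N or contact force between the fingers and lamp4 above 60 N).
It fails at once if the tape measure is moved more than 40 mm (distance of tape_measure from where it was at the start of the episode above 0.04 m).
Of lamp1, lamp2, lamp3, lamp4 only 2 to 4 are there at a start; the rules pass over those that are not, and their reading is None.
At some moment in a run one of lamp1, lamp2, lamp3, lamp4 may be knocked a few centimetres aside while the robot is not near it.
It also fails if it takes over 210 s, if anything falls off the work surface, if the arm or the gripper's body presses on something with over 40 N, if the wrist force passes 120 N, or if a joint passes its speed limit or range.

### The arm

A 6-joint arm with a two-finger parallel gripper is mounted at the origin on the work surface; the furniture and walls round the work are solid. World frame = base frame: x ahead of the robot, y to its left, z up, the work surface at z = 0. Lengths are in m, angles in rad, forces in N, time in s.
With the tool pointing down it reaches from about 0.275 to 0.875 m from the base axis. Payload 12.5 kg.
Tool frame: the origin (TCP) lies at the very end of the fingers, on their centre line; the grasp point (between the pads) lies 19 mm behind it; x points along the fingers, y is the direction in which the jaws open and shut, and the axes are right-handed (so a half turn about x gives the same grasp; the last joint's range is limited). The gripper opens to 85 mm and grips with 20 to 120 N. Pads are 22 mm wide; open, the fingers measure 114 mm over their backs; the gripper's body (76 mm by 85 mm) begins 54 mm behind the grasp point. The pads swing forward as they close: fully open they stand 13 mm farther back than shut.
Start: joints at [-1.36, 0.351, 1.652, -0, 1.139, -0.085], TCP at [0.16, -0.526, 0.193] pointing down, gripper open.
Joint ranges: [-2.75, 2.75], [-0.79, 2.1], [0.01, 2.65], [-1.57, 4.71], [0.07, 3.14], [-2.87, 2.87]. Speed limits (rad/s): [2.22, 2.22, 2.79, 3.14, 3.14, 3.14].

### API

Orientations are given as a 3x3 rotation matrix whose columns are the frame's x, y, z axes.
In Python, from bench import manip gives the robot as it stands. Calls block until the motion is done:
- manip.move_ptp(position, orientation): joint-space move of the TCP to a pose.
- manip.move_l(position, attitude=None, max_speed=0.15): straight line of the TCP; attitude=None keeps the orientation; max_speed is the mean speed in m/s.
- manip.move_j(angles): joint-space move.
- manip.set_gripper(opening, effort=None): opening from 0.0 (shut) to 1.0 (fully open); effort is the grip in N (None keeps the last); returns when the fingers have stopped.
- manip.dwell(seconds).
- manip.inverse_kinematics(position, orientation): joint angles nearest the present ones, or None.
- manip.grab_frame(name): name is "scene" or "side" or "wrist"; returns (picture, depth): 480x640x3 uint8, red, green, blue; 480x640 float32, m along the optical axis (not along the pixel's ray), 0 where there is no reading.
- manip.get_calibration(name): a dict with "camera_matrix" (3x3 intrinsics, pixels), "k1" (the pictures are not rectified: a ray, as slopes to the right and down, at radius r is drawn at 1 + k1 r^2 times it, then the intrinsics apply), "R" (3x3) and "t" (3): a world point X has camera coordinates R X + t. Camera axes: x right, y down, z forward; pixel columns grow to the right and rows downward; lengths in m; the calibration is good to about 2 mm. A picture is of the moment at which its call begins: read the wrist's pose just before it. get_calibration takes no time and is no camera call; for the wrist camera it gives the pose at the moment of the call.
A pose or a line that the arm cannot do raises manip.Unreachable and nothing moves.
- manip.sign_off(): hands the job in, once; it reports no verdict.
Trained networks look in the newest picture that a camera, given by its name, has taken for a name from the list of things; names that differ only in an ending like _2 or _b are one class to them, and where a whole thing is asked for, a point or a joint stands for the part that bears it (a point fixed in the world has none). Each returns a list of dicts, best first, with "confidence" (0 to 1); they miss things now and then, are a little off and sometimes report something else, mostly with a low value. They report only what shows in the picture. A call takes as long as a camera call.
- manip.look_for(camera, name): "at" ([x, y, z] in m, in world coordinates, good to about 4 mm: the middle of the surface that is visible of it).
Readings, each from a call of its own:
- manip.current_time(): time.
- manip.current_qpos(): joint angles.
- manip.current_joint_vel(): joint speeds.
- manip.current_joint_torque(): joint torques, N m.
- manip.current_ee_pos(): TCP position.
- manip.current_tcp_rot(): TCP orientation.
- manip.current_force(): force on the tool from outside, world axes, zero at the start.
- manip.current_ft_torque(): the same for the moment, N m.
- manip.current_grip_width(): opening from 0.0 (shut) to 1.0 (fully open).
Only numpy, scipy, OpenCV 4.12 (cv2) and the standard library are available. Lean on these libraries where they do the work, as an engineer would, in place of code of your own. Each camera call takes 0.05 s, during which the arm holds its last target. There are 200 camera calls.

## Working session

There is one attempt and no reset: what is moved stays moved. The work goes in short steps, each a Python script; the robot and the scene stay as the last script left them, time stands still between calls to the robot, and variables do not carry over. Pictures are saved under pics/ and viewed, about 12 in all and at most 16, crops included, and the job is handed in when it is done.

```bash
mkdir -p pics; ls; cat > h.py <<'E'
import numpy as np, cv2
from bench import manip as m
def snap(cam,name):
    c=m.get_calibration(cam); im,d=m.grab_frame(cam)
    cv2.imwrite(f'pics/{name}.png',im[:,:,::-1]); return im,d,c
def cloud(d,c):
    K=np.array(c["camera_matrix"]);v,u=np.mgrid[0:480,0:640]
    xd=(u-K[0,2])/K[0,0];yd=(v-K[1,2])/K[1,1];x,y=xd.copy(),yd.copy()
    for _ in range(6):
        f=1+c["k1"]*(x*x+y*y);x,y=xd/f,yd/f
    P=np.stack([x*d,y*d,d],-1)
    W=(P-np.array(c["t"]))@np.array(c["R"]); W[d<=0]=np.nan
    return W
def down(yaw):  # tool x down, jaw axis y at yaw
    y=np.array([np.cos(yaw),np.sin(yaw),0]);x=np.array([0,0,-1.]);return np.stack([x,y,np.cross(x,y)],1)
E
python3 - <<'E'
from h import *
print(m.current_time())
for cam in("scene","side"):
    im,d,c=snap(cam,cam+'0');np.save(cam+'0.npy',cloud(d,c))
    for n in ["stand","tray_knob","plunger_top","hex_keys","lamp1","pocket1","edge_batten","tape_measure","bridge"]:
        try: print(cam,n,[(np.round(r["at"],3).tolist(),round(r["confidence"],2)) for r in m.look_for(cam,n)])
        except Exception as e: print(n,e)
a=cv2.imread('pics/scene0.png');b=cv2.imread('pics/side0.png')
cv2.imwrite('pics/both0.png',np.hstack([a,b])[:, :])
E
```

```text
pics
0.0
scene stand [([0.641, 0.23, 0.028], 0.8)]
scene tray_knob [([0.516, 0.221, 0.028], 0.86), ([0.635, 0.233, 0.028], 0.73), ([0.579, 0.102, 0.078], 0.25)]
scene plunger_top [([0.577, 0.1, 0.082], 0.69), ([0.613, -0.001, 0.041], 0.67), ([0.514, 0.219, 0.031], 0.4)]
scene hex_keys [([0.537, 0.194, 0.052], 0.71)]
scene lamp1 [([0.613, -0.007, 0.044], 0.85), ([0.458, 0.046, 0.049], 0.83), ([0.672, 0.056, 0.045], 0.65)]
scene pocket1 [([0.514, 0.22, 0.032], 0.57)]
scene edge_batten [([0.493, -0.094, 0.025], 0.55)]
scene tape_measure [([0.775, 0.085, 0.033], 0.75)]
scene bridge [([0.634, 0.234, 0.028], 0.76)]
side stand [([0.645, 0.237, 0.029], 0.83)]
side tray_knob [([0.533, 0.224, 0.028], 0.75)]
side plunger_top [([0.582, 0.108, 0.084], 0.63)]
side hex_keys [([0.544, 0.199, 0.043], 0.89)]
side lamp1 [([0.622, 0.001, 0.044], 0.74), ([0.683, 0.058, 0.057], 0.74)]
side pocket1 [([0.535, 0.222, 0.03], 0.61)]
side edge_batten [([0.574, -0.071, 0.023], 0.9)]
side tape_measure [([0.805, 0.102, 0.035], 0.57)]
side bridge [([0.637, 0.238, 0.032], 0.67), ([0.582, 0.106, 0.085], 0.49)]
```

View pics/scene0.png

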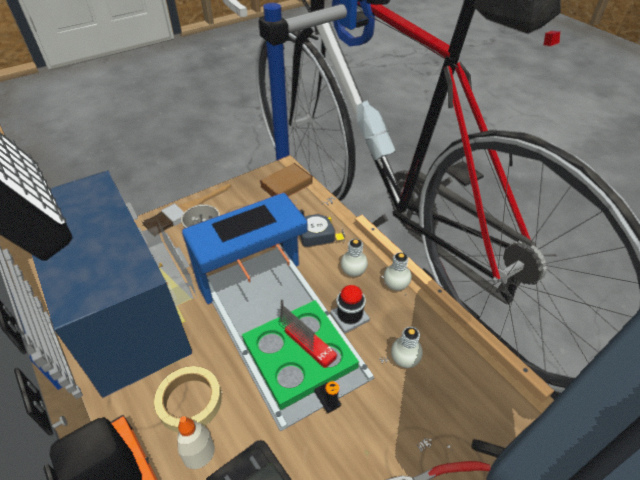

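View pics/side0.png

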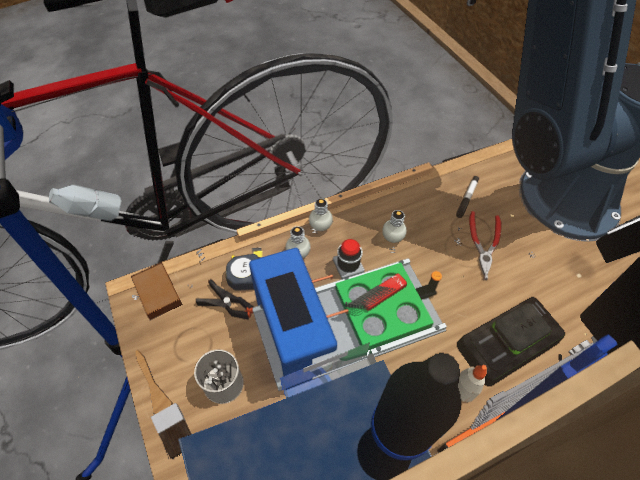

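Three lamps are visible: scene px (353,258), (398,271) and (407,347). The plunger is at (350,300), the knob at (332,390), the keys on the tray at (312,340), and the tape at (318,230). Next I fit the poses from depth.

```bash
python3 - <<'E'
from h import *
for cam in("scene","side"):
    W=np.load(cam+'0.npy');im=cv2.imread(f'pics/{cam}0.png');hsv=cv2.cvtColor(im,cv2.COLOR_BGR2HSV)
    H,S,V=[hsv[...,i].astype(int) for i in range(3)]
    z=W[...,2]; reg=(W[...,0]>.35)&(W[...,0]<.9)&(abs(W[...,1])<.45)
    g=reg&(H>50)&(H<75)&(S>150)&(V>60)&(z>.02)&(z<.04)
    r=cv2.minAreaRect((W[g][:,:2]*1000).astype(np.float32));print(cam,'tray',np.round(r[0],1),np.round(r[1],1),round(r[2],2),'z',np.nanmedian(z[g]))
    k=reg&(H>8)&(H<20)&(S>200)&(V>120)&(z>.05)&(z<.085)
    n,L,st,ce=cv2.connectedComponentsWithStats(k.astype(np.uint8))
    for i in range(1,n):
        if st[i,4]>15: print('knob',st[i,4],ce[i].round(),np.round(np.nanmedian(W[L==i],0),4),np.round(np.nanpercentile(W[L==i],98,axis=0),4))
    rd=reg&((H<8)|(H>172))&(S>150)&(V>70)&(z>.025)&(z<.12)
    n,L,st,ce=cv2.connectedComponentsWithStats(rd.astype(np.uint8))
    for i in range(1,n):
        if st[i,4]>40:
            P=W[L==i];zt=np.nanpercentile(P[:,2],90);T=P[P[:,2]>zt-.006];q=cv2.minAreaRect((T[:,:2]*1000).astype(np.float32))
            print('red',st[i,4],ce[i].round(),'ztop',round(zt,4),np.round(q[0],1),np.round(q[1],1),round(q[2],1))
    b=reg&(H>100)&(H<125)&(S>120)&(z>.15)&(z<.175)&(W[...,1]<.4)
    q=cv2.minAreaRect((W[b][:,:2]*1000).astype(np.float32));print('bridge',np.round(q[0],1),np.round(q[1],1),round(q[2],1),np.nanmedian(z[b]))
    lam=(W[...,0]>.4)&(W[...,0]<.72)&(W[...,1]>-.06)&(W[...,1]<.085)&(z>.062)&(z<.1)
    n,L,st,ce=cv2.connectedComponentsWithStats(lam.astype(np.uint8))
    for i in range(1,n):
        if st[i,4]>15: 
            P=W[L==i];q=cv2.minEnclosingCircle((P[:,:2]*1000).astype(np.float32));print('cap?',st[i,4],ce[i].round(),np.round(np.nanmedian(P,0),4),'zmax',round(np.nanmax(P[:,2]),4),np.round(q[0],1),round(q[1],1))
    o=(W[...,0]>.3)&(W[...,0]<1)&(W[...,1]>-.35)&(W[...,1]<.5)
    # coarse height map
    if cam=="side" or True:
        hm=np.zeros((14,16))
        P=W[o]; ix=((P[:,0]-.3)/.05).astype(int).clip(0,13);iy=((P[:,1]+.3)/.05).astype(int).clip(0,15)
        np.maximum.at(hm,(ix,iy),P[:,2]*1000);print((hm/10).round().astype(int))
E
```

```text
scene tray [536.1 210.3] [148.8 145.5] 10.07 z 0.030480498911682568
knob 113 [332. 388.] [0.4284 0.1929 0.0725] [0.4387 0.2002 0.0751]
red 352 [473. 178.] ztop 0.1112 [ 817.  -273.1] [16.7 19.8] 80.7
red 274 [500. 170.] ztop 0.0974 [ 775.9 -333.4] [ 18.5 108.5] 79.1
red 332 [351. 294.] ztop 0.0814 [579.6  98.9] [33.4 34.2] 57.1
red 526 [315. 349.] ztop 0.05 [530.2 191.3] [96.6 29. ] 24.7
bridge [703.1 284.5] [123.4 288.8] 20.0 0.16226544148306665
cap? 221 [355. 247.] [0.674  0.0527 0.0825] zmax 0.0909 [679.3  49.2] 14.7
cap? 231 [400. 261.] [ 0.6143 -0.0117  0.0828] zmax 0.0903 [620.2 -15.3] 14.1
cap? 19 [361. 292.] [0.5773 0.0824 0.076 ] zmax 0.0793 [578.7  84.2] 8.6
cap? 307 [410. 337.] [0.4624 0.0457 0.0832] zmax 0.091 [466.5  42.5] 14.0
[[ 0  0  0  3  0  1  2  1  1  1  0  8  8  0 54  0]
 [ 0  0  0  3  1  1  1  1  1  0  1  4  8 53 58 43]
 [ 0  0  0  3  3  0  5  4  1  8  7  2  4 13 57 41]
 [ 0  0  0  3  3  0  9  9  3  5  3  3  0  3 55 41]
 [ 3  0  0  3  3  0  0  1  3  5  5  3  2  3  3 39]
 [21  0  0  0  3  5  3  8  8  5  7  3  2 20 20 20]
 [22  0  0  0  3  9  5  0  6 14  7 14 19 20
[... 988 characters left out ...]
 0  2  2  1  0  1  1  8  8  8  0 30]
 [ 0  0  0  3  0  0  1  0  0  0  0  4  8  7  3  5]
 [ 0  0  0  3  3  0  4  4  0  8  7  2  4 13 56  5]
 [ 0  0  0  3  3  1  9  9  3  5  3  3  0  6 57 59]
 [ 3  0  0  2  3  0  0  0  3  5  5  3  1  0  0  5]
 [21  0  0  0  3  4  0  8  8  5  7  3  2  0 20  0]
 [22  0  0  0  3  9  7  8  8 14  7 14 19 20 20 20]
 [22  0  0  0  3  3  9  9 16 17 17 17 17 20 20 20]
 [21  0  0  0  0  3  5  5 16 17 17 17 17 19 20 20]
 [40  0  0  0  0  3  3  4  4 17 17 16 16 19 20 20]
 [42  0  0  0  0  3  3  4  4  2  1  8  8  0 20 20]
 [43 41  0  0  0  0  1  2  2  2  0  8  8  0 20 20]
 [43 24  0  0  0  0  1  2  3  1  0  1  2  2  2  0]
 [39 45  0  0  0  0  3  3  3  3  1  2  2  2  2  0]]
```

```bash
python3 - <<'E'
from h import *
A=np.concatenate([np.load(c+'0.npy').reshape(-1,3) for c in("scene","side")]);A=A[~np.isnan(A[:,0])]
def hm(x0,x1,y0,y1,s):
    P=A[(A[:,0]>x0)&(A[:,0]<x1)&(A[:,1]>y0)&(A[:,1]<y1)];H=np.full((round((x1-x0)/s),round((y1-y0)/s)),-9.)
    np.maximum.at(H,(((P[:,0]-x0)/s).astype(int).clip(0,H.shape[0]-1),((P[:,1]-y0)/s).astype(int).clip(0,H.shape[1]-1)),P[:,2]*100);return H.round().astype(int)
np.set_printoptions(linewidth=200)
print('bench fine, rows x .28.., cols y -.16..');print(hm(.28,.5,-.16,.26,.02))
print('bike, rows x -.2.. , cols y -.9..');print(hm(-.2,.9,-.9,-.1,.05))
print(m.current_force(), m.current_grip_width())
E
```

```text
bench fine, rows x .28.., cols y -.16..
[[ 0  0  0  1  0  0  2  2  2  1  1  1  1  1  1  1  1  1  0  0  0]
 [ 0  1  0  0  0  0  0  2  2  0  1  0  0  0  0  1  1  1  0  0  0]
 [ 3  3  0  0  0  1  0  0  0  0  0  1  1  1  1  0  0  0  0  0  0]
 [ 3  3  2  1  0  0  0  0  0  0  0  0  0  0  0  1  1  0  1  0  0]
 [-9  3  3  0  0  1  1  0  1  1  1  0  0  0  0  0  0  0  1  0  0]
 [-9  3  3  0  0  0  0  0  0  0  0  0  1  1  0  0  0  0  0  0  0]
 [-9  3  3  0  0  0  0  0  0  0  0  0  0  0  1  0  0  7  2  1  1]
 [-9  3  3  2  1  0  0  0  0  0  0  0  0  0  0  0  2  8  7  1  1]
 [-9 -9  3  3  0  0  0  0  4  9  9  4  0  2  1  1  1  7  3  3  3]
 [-9 -9  3  3  0  0  0  1  4  9  9  5  1  2  3  3  3  3  3  3  3]
 [-9 -9  3  3  0  1  0  0  0  8  9  4  1  2  3  5  5  5  3  3  3]]
bike, rows x -.2.. , cols y -.9..
[[-9 -9 -9 -9 -9 -9 -9 -9 -9 -9 -9 -9 -9 -9 -9 -9]
 [-9 -9 -9 -9 -9 -9 -9 -9 -9 -9 -9 -9 -9 -9 -9 -9]
 [-9 -9 -9 -9 -9 -9 -9 -9 -9 -9 -9 -9 -9 -9 -9 -9]
 [-9 -9 -9 -9 -9 -9 -9 -9 -9 -9 -9 -9 -9 -9 -9 -9]
 [-9 -9 -9 -9 -9 -9 -9 -9 -9 -9 -9 -9 -9 -9 -9 -9]
 [-9 -9 -9 -9 -9 -9 -9 -9 -9 -9 -9 -9 -9  0 
[... 180 characters left out ...]
-9 -9 -9 -9 -9 -9 -9 -9  0  0]
 [-9 -9 -9 -9 -9 -9 -9 -9 -9 -1 -2 -9 -9 -9  0  3]
 [-9 -9 -9 -9 -9 -9 -9 -9 -9  9  9 -9 -9 -9 -9  3]
 [-9 -9 -9 -9 -9 -9 -9 -9 -9 13 14 -9 -9 -9 -9  3]
 [-9 -9 -9 -9 -9 -9 -9 -9 -9 17 18 -9 -9 -9 -9  3]
 [-9 -9 -9 -9 -9 -9 -9 -9 -9 17 20  3 -9 -9 -9  3]
 [-9 -9 -9 -9 -9 -9 -9 -9 -9 -3 21 21 -9 -9 -9 -9]
 [-9 -9 -9 -9 -9 -9 -9 -9 -9 -7 22 22 -8 -9 -9 -9]
 [-9 -9 -9 -9 -9 -9 -9 -9 -9 -6 22 22 -2 -9 -9 -9]
 [-9 -9 -9 -9 -9 -9 -9 -9 -9 -9 21 39  4 -9 -9 -9]
 [-9 -9 -9 -9 -9 -9 -9 -9 -9 -9 43 45 45 -9 -9 -9]
 [-9 -9 -9 -9 -9 -9 -9 -9 -9 -9 10 18 44 -9 -9 -9]
 [-9 -9 -9 -9 -9 -9 -9 -9 -9 -9 -8 20 43 41 -9 -9]]
[ 0.09913999  1.30562324 -0.28008893] 0.9990666450167952
```

```bash
python3 - <<'E'
from h import *
p=np.array([.5325,.1923]);R=down(np.radians(24.5-90))
m.move_l([.16,-.526,.36]); m.move_ptp([.12,-.36,.36],m.current_tcp_rot())
m.move_ptp([.4,.05,.32],R); m.move_ptp([*p,.16],R)
im,d,c=snap("wrist","w1");np.save('w1.npy',cloud(d,c))
print([(r['at'],r['confidence']) for r in m.look_for("wrist","hex_keys")])
m.set_gripper(.62,30); m.move_l([*p,.036],max_speed=.1); print(m.current_force())
m.set_gripper(0,30); print('w',m.current_grip_width(),m.current_force(),m.current_ee_pos(),m.current_qpos())
m.move_l([*p,.16],max_speed=.1); print('w',m.current_grip_width(),m.current_time())
snap("wrist","w2")
E
```

```text
[([0.5505, 0.1967, 0.05], 0.68)]
[-0.65348874  0.17674638  0.46516041]
w 0.0018676843123127775 [ 0.79430771  0.57615872 -0.99674028] [0.53250792 0.19228534 0.03601025] [ 2.64307622e-01  5.84625965e-01  1.72785972e+00 -2.20612650e-05
  8.29087970e-01  1.40752485e+00]
w -0.0009546730583395408 9.6417
```

View pics/w1.png

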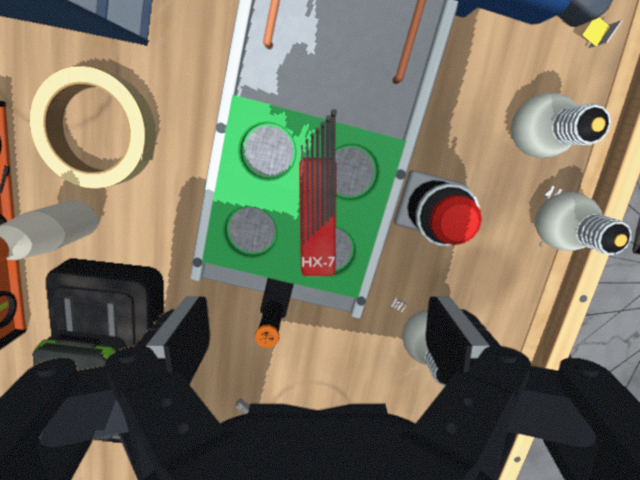

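View pics/w2.png

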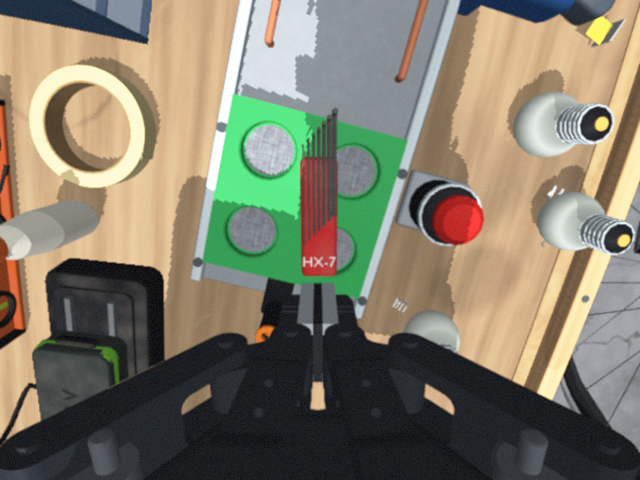

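The jaws closed on nothing, and the keys did not move. w1 shows the holder at px (318,215). I'll measure it in the wrist cloud.

```bash
python3 - <<'E'
from h import *
W=np.load('w1.npy');im=cv2.imread('pics/w1.png');hsv=cv2.cvtColor(im,cv2.COLOR_BGR2HSV)
H,S,V=[hsv[...,i].astype(int) for i in range(3)];z=W[...,2]
rd=((H<8)|(H>172))&(S>150)&(V>70)
n,L,st,ce=cv2.connectedComponentsWithStats(rd.astype(np.uint8))
for i in range(1,n):
    if st[i,4]>200:
        P=W[L==i];print(st[i,4],ce[i].round(),np.round(np.nanpercentile(P[:,2],[5,50,95]),4),[np.round(v,1) for v in cv2.minAreaRect((P[~np.isnan(P[:,0])][:,:2]*1000).astype(np.float32))])
g=(H>50)&(H<75)&(S>150)&(V>60)&(z>.02)&(z<.04)
print('tray',[np.round(v,1) for v in cv2.minAreaRect((W[g][:,:2]*1000).astype(np.float32))],np.nanmedian(z[g]))
c=m.get_calibration("wrist");print(-np.array(c["R"]).T@np.array(c["t"]),m.current_ee_pos(),np.array(c["R"]).T[:,2])
E
```

```text
1543 [316. 226.] [0.0475 0.0489 0.0502] [array([539.8, 193.3]), array([86.7, 28.8]), np.float64(25.0)]
1979 [455. 219.] [0.073  0.0801 0.0819] [array([585.8,  80.3]), array([40.6, 74.9]), np.float64(13.9)]
301 [318. 270.] [0.0475 0.0488 0.05  ] [array([495.6, 172.7]), array([12.1, 28. ]), np.float64(28.5)]
tray [array([534.8, 209.4]), array([150.1, 144.3]), np.float64(10.4)] 0.03097305854328416
[0.59593808 0.22014414 0.3413797 ] [0.53220259 0.19221075 0.15936635] [-0.24889781 -0.11373998 -0.961828  ]
```

```bash
python3 - <<'E'
from h import *
print(m.current_grip_width(),m.current_ee_pos())
im,d,c=snap("wrist","w3");W=cloud(d,c)
for v in range(270,360,8): print(v,[np.round(W[v,u]*1000) .tolist() for u in (308,318,328)])
m.set_gripper(.35,30);print(m.current_grip_width())
im,d,c=snap("wrist","w4");W=cloud(d,c)
P=W[(W[...,2]>.12)];P=P[~np.isnan(P[:,0])];R=down(np.radians(-65.5));q=(P-m.current_ee_pos())@R
q=q[(abs(q[:,2])<.02)&(abs(q[:,1])<.045)]
print('tips .35: along-x max',np.sort(q[:,0])[-50:][::10], 'inner |y|',np.abs(q[q[:,0]>q[:,0].max()-.008][:,1]).min())
E
```

```text
-0.001442281646530806 [0.53220259 0.19221075 0.15936635]
270 [[491.0, 181.0, 49.0], [495.0, 173.0, 49.0], [499.0, 166.0, 50.0]]
278 [[478.0, 175.0, 31.0], [481.0, 167.0, 30.0], [485.0, 159.0, 31.0]]
286 [[541.0, 199.0, 207.0], [543.0, 196.0, 207.0], [545.0, 192.0, 207.0]]
294 [[542.0, 199.0, 214.0], [543.0, 196.0, 214.0], [544.0, 192.0, 213.0]]
302 [[542.0, 199.0, 221.0], [543.0, 196.0, 221.0], [545.0, 192.0, 221.0]]
310 [[542.0, 199.0, 227.0], [543.0, 196.0, 227.0], [544.0, 193.0, 227.0]]
318 [[542.0, 199.0, 233.0], [543.0, 196.0, 233.0], [545.0, 193.0, 233.0]]
326 [[541.0, 198.0, 236.0], [542.0, 195.0, 236.0], [543.0, 192.0, 235.0]]
334 [[543.0, 199.0, 244.0], [540.0, 194.0, 237.0], [545.0, 193.0, 245.0]]
342 [[543.0, 199.0, 249.0], [537.0, 193.0, 236.0], [545.0, 194.0, 249.0]]
350 [[541.0, 198.0, 250.0], [534.0, 192.0, 236.0], [545.0, 194.0, 253.0]]
358 [[539.0, 197.0, 251.0], [531.0, 190.0, 236.0], [543.0, 193.0, 254.0]]
0.3484717018941428
tips .35: along-x max [-0.04204787 -0.04172394 -0.04146589 -0.04097754 -0.04046749] inner |y| 0.013656349024604535
```

View pics/w4.png

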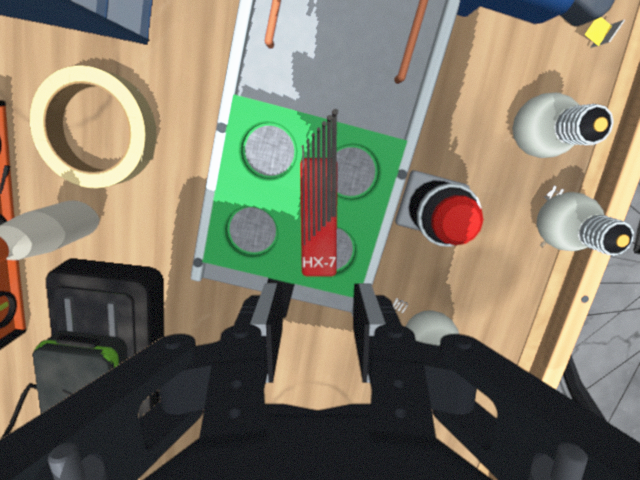

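The wrist depth puts the shut fingertips near z 0.205 while the reported TCP is at 0.159. I'll check that with the fixed cameras before trusting the tool frame.

```bash
python3 - <<'E'
from h import *
e=np.array(m.current_ee_pos());print(e,m.current_tcp_rot().round(3).tolist(),m.current_qpos())
for cam in("scene","side"):
    im,d,c=snap(cam,cam+'1');W=cloud(d,c)
    r=np.hypot(W[...,0]-e[0],W[...,1]-e[1])<.04
    z=W[...,2][r];h,b=np.histogram(z,bins=np.arange(0,.4,.01));print(cam,[(round(b[i],2),int(h[i])) for i in range(len(h)) if h[i]])
a=cv2.imread('pics/scene1.png')[60:420,150:550];b=cv2.imread('pics/side1.png')[60:420,200:600]
cv2.imwrite('pics/c1.png',np.hstack([a,b]))
E
```

```text
[0.5324965  0.1922934  0.15998692] [[-0.0, 0.415, -0.91], [0.0, -0.91, -0.415], [-1.0, -0.0, 0.0]] [2.64305519e-01 4.15434819e-01 1.64349093e+00 2.61791370e-05
 1.08270480e+00 1.40748390e+00]
scene [(np.float64(0.01), 16), (np.float64(0.02), 212), (np.float64(0.03), 531), (np.float64(0.04), 497), (np.float64(0.05), 307), (np.float64(0.19), 3), (np.float64(0.2), 86), (np.float64(0.21), 139), (np.float64(0.22), 125), (np.float64(0.23), 117), (np.float64(0.24), 156), (np.float64(0.25), 197), (np.float64(0.26), 157), (np.float64(0.27), 147), (np.float64(0.28), 144), (np.float64(0.29), 176), (np.float64(0.3), 192), (np.float64(0.31), 124), (np.float64(0.32), 92), (np.float64(0.33), 334), (np.float64(0.34), 357), (np.float64(0.35), 371), (np.float64(0.36), 382), (np.float64(0.37), 579), (np.float64(0.38), 13)]
side [(np.float64(0.01), 29), (np.float64(0.02), 274), (np.float64(0.03), 245), (np.float64(0.04), 414), (np.float64(0.05), 147), (np.float64(0.19), 2), (np.float64(0.2), 62), (np.float64(0.21), 92), (np.float64(0.22), 81), (np.float64(0.23), 77), (np.float64(0.24), 122), (np.float64(0.25), 143), (np.float64(0.26), 111), (np.float64(0.27), 98), (np.float64(0.28), 95), (np.float64(0.29), 111), (np.float64(0.3), 115), (np.float64(0.31), 74), (np.float64(0.32), 65), (np.float64(0.33), 226), (np.float64(0.34), 248), (np.float64(0.35), 268), (np.float64(0.36), 257), (np.float64(0.37), 359), (np.float64(0.38), 1)]
```

View pics/c1.png

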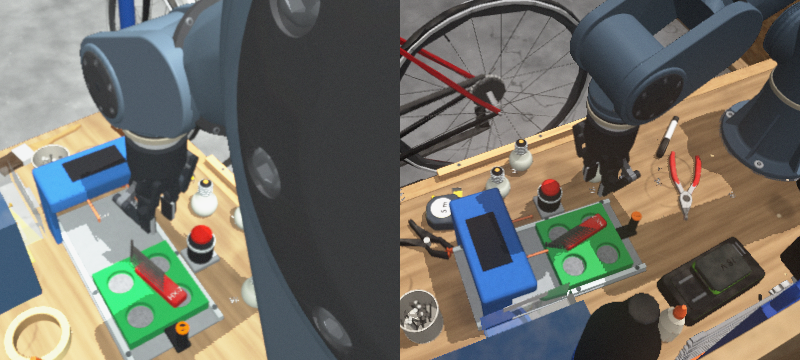

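All three cameras agree the real fingertips sit about 40 mm short of the reported TCP along the tool axis, with no lateral offset (c1 shows them well above the keys). I will command z = tip z − 0.040 and retry the grasp.

```bash
cat >> h.py <<'E'
OFF=.0405
def P(x,y,z): return [x,y,z-OFF]   # z = true fingertip height
E
python3 - <<'E'
from h import *
p=np.array([.5335,.1915]);R=down(np.radians(24.5-90))
m.set_gripper(.55,30)
m.move_l(P(*p,.06),max_speed=.1)
f0=np.array(m.current_force())
for z in (.05,.044,.039,.036):
    m.move_l(P(*p,z),max_speed=.04); f=np.array(m.current_force())-f0; print(z,f.round(2))
    if f[2]>4: break
m.set_gripper(.2,30); print('w',m.current_grip_width(),m.current_force())
m.move_l(P(*p,.1),max_speed=.08); print('w',m.current_grip_width(),m.current_force(),m.current_time())
snap("wrist","w5")
E
```

```text
0.05 [ 1.49 -0.28 -0.86]
0.044 [ 0.83 -1.19 -0.82]
0.039 [ 0.79  0.64 -1.39]
0.036 [ 0.7   0.15 -0.11]
w 0.34213020936134914 [-0.67917332 -0.49202931  2.11529532]
w 0.34330911116819757 [-0.40857382 -0.34877548 -0.16839153] 14.6083
```

```bash
python3 - <<'E'
from h import *
m.move_l(P(.5335,.1915,.2),max_speed=.15)
R=down(0); m.move_ptp(P(.37,0,.2),R); print('w',m.current_grip_width())
m.move_l(P(.37,0,.03),max_speed=.12); m.dwell(.3);f0=np.array(m.current_force())
for z in (.02,.014,.011,.009,.007,.005):
    m.move_l(P(.37,0,z),max_speed=.03);f=np.array(m.current_force())-f0;print(z,f.round(2))
    if f[2]>3: break
m.set_gripper(.6,30);m.move_l(P(.37,0,.2),max_speed=.15)
print(m.current_time())
m.move_ptp(P(.40,.02,.26),R)
im,d,c=snap("wrist","w6");np.save('w6.npy',cloud(d,c))
print([(np.round(r['at'],3),r['confidence']) for r in m.look_for("wrist","hex_keys")])
E
```

```text
w 0.3407969703485138
0.02 [ 0.28 -0.28 -0.26]
0.014 [ 0.5  -0.16 -0.97]
0.011 [ 1.51 -0.15 -0.32]
0.009 [-0.05 -0.5  -0.56]
0.007 [ 0.81 -0.91 -0.89]
0.005 [-1.46 -0.53 11.1 ]
22.3333
[(array([0.376, 0.014, 0.017]), 0.67)]
```

View pics/w6.png

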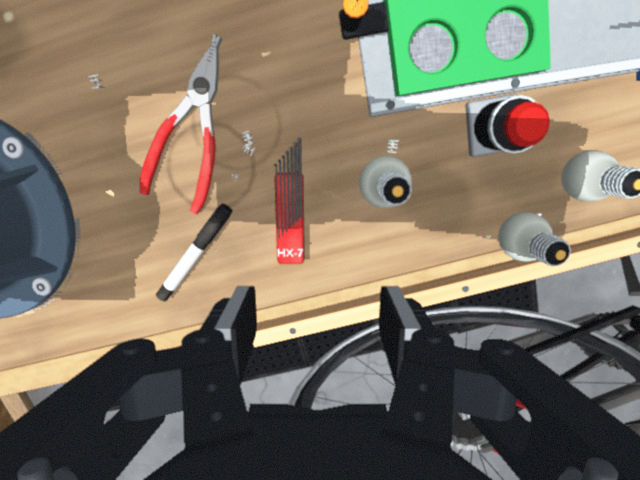

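w6 shows the keys lying flat on the bench at px (288,215), with three lamps standing at (386,182), (535,238) and (600,178). Next I look at the tray with the wrist at two opposite yaws to cancel any camera mounting bias.

```bash
python3 - <<'E'
from h import *
C=np.array([.5365,.2105])
for k,y in enumerate((-35,145)):
    R=down(np.radians(y));p=C+.03*R[:2,2]
    try: m.move_ptp(P(*p,.28),R)
    except m.Unreachable: print('unreach',y);continue
    m.dwell(.2)
    im,d,c=snap("wrist",f"t{k}");W=cloud(d,c)
    hsv=cv2.cvtColor(im,cv2.COLOR_RGB2HSV);H,S,V=[hsv[...,i].astype(int) for i in range(3)];z=W[...,2]
    g=(H>45)&(H<78)&(S>120)&(V>40)&(z>.02)&(z<.04);g=cv2.morphologyEx(g.astype(np.uint8),cv2.MORPH_OPEN,np.ones((3,3)))>0
    r=cv2.minAreaRect((W[g][:,:2]*1000).astype(np.float32));print(y,'tray',np.round(r[0],1),np.round(r[1],1),round(r[2],2),np.nanmedian(z[g]))
    # pockets: depressions within tray hull
    u=cv2.boxPoints(r)/1000
    th=np.radians(10.15);xs=np.array([np.cos(th),np.sin(th)]);ys=np.array([-xs[1],xs[0]])
    c0=np.array(r[0])/1000
    for sx,sy in((-1,1),(-1,-1),(1,1),(1,-1)):
        q=c0+.036*(sx*xs+sy*ys);mk=(np.hypot(W[...,0]-q[0],W[...,1]-q[1])<.03)&~g&(z<.0265)&(z>.0)
        Q=W[mk];ci=cv2.minEnclosingCircle((Q[:,:2]*1000).astype(np.float32));print((sx,sy),'pk med',np.round(np.nanmedian(Q,0),4),'circ',np.round(ci[0],1),round(ci[1],1),'exp',q.round(4))
    k_=(H>8)&(H<20)&(S>200)&(V>120)&(z>.06)&(z<.085)&(np.hypot(W[...,0]-.43,W[...,1]-.192)<.03)
    if k_.sum()>20: print('knob',[np.round(v,1) for v in cv2.minEnclosingCircle((W[k_][:,:2]*1000).astype(np.float32))])
    rr=((H<8)|(H>172))&(S>150)&(V>70)&(z>.076)&(z<.09)
    if rr.sum()>20: print('plunger',[np.round(v,1) for v in cv2.minEnclosingCircle((W[rr][:,:2]*1000).astype(np.float32))],np.nanmedian(z[rr]))
    print(m.current_time())
E
```

```text
-35 tray [536.  209.8] [148.8 145.4] 10.37 0.0309918416302733
(-1, 1) pk med [0.4957 0.2389 0.0202] circ [495.1 238.9] 22.8 exp [0.4942 0.2389]
(-1, -1) pk med [0.5087 0.1679 0.0202] circ [508.5 167.6] 22.9 exp [0.5069 0.168 ]
(1, 1) pk med [0.5669 0.2518 0.0203] circ [566.6 251.6] 23.1 exp [0.5651 0.2515]
(1, -1) pk med [0.5799 0.1808 0.0202] circ [579.8 180.4] 22.6 exp [0.5778 0.1807]
knob [array([432.5, 190.7]), np.float64(9.7)]
plunger [array([583. ,  98.9]), np.float64(18.3)] 0.08031615402020417
23.9583
145 tray [536.5 209.7] [147.8 145.3] 10.15 0.030975313577580765
(-1, 1) pk med [0.495  0.2392 0.0202] circ [495.2 239.7] 22.7 exp [0.4947 0.2388]
(-1, -1) pk med [0.5081 0.1679 0.0202] circ [508.4 168.2] 23.2 exp [0.5074 0.1679]
(1, 1) pk med [0.5666 0.252  0.0201] circ [566.8 252.6] 22.9 exp [0.5656 0.2515]
(1, -1) pk med [0.5793 0.1808 0.0202] circ [579.9 181.1] 22.7 exp [0.5783 0.1806]
knob [array([432.1, 190.2]), np.float64(9.6)]
plunger [array([582.3,  98.8]), np.float64(18.5)] 0.08042382449219172
26.8083
```

```bash
cat >> h.py <<'E'
R0=down(np.radians(-35))
PK={1:(.4952,.2392),2:(.5085,.1679),3:(.5667,.2520),4:(.5798,.1808)}
def capfind(q,name,z0=.078,z1=.1,rad=.05,hover=.28):
    p=np.array(q)+.03*R0[:2,2]; m.move_ptp(P(*p,hover),R0); m.dwell(.15)
    im,d,c=snap("wrist",name);W=cloud(d,c)
    k=(np.hypot(W[...,0]-q[0],W[...,1]-q[1])<rad)&(W[...,2]>z0)&(W[...,2]<z1)
    if k.sum()<30: return None
    n,L,st,_=cv2.connectedComponentsWithStats(k.astype(np.uint8));i=1+np.argmax(st[1:,4]);Q=W[L==i]
    c,r=cv2.minEnclosingCircle((Q[:,:2]*1000).astype(np.float32))
    print(name,'cap',np.round(c,1),'r',round(r,1),'n',st[i,4],'zmax',round(Q[:,2].max(),4));return np.array(c)/1000
def fz(n=4):
    s=[]
    for _ in range(n): m.dwell(.03); s.append(m.current_force()[2])
    return np.mean(s)
def pick(c,base=0.):
    m.set_gripper(.56,20); m.move_l(P(*c,base+.11),max_speed=.25); m.move_l(P(*c,base+.057),max_speed=.08)
    m.set_gripper(.42,20); m.set_gripper(.27,20); w=m.current_grip_width()
    m.move_l(P(*c,base+.075),max_speed=.05); m.move_l(P(*c,.21),max_speed=.2); print('picked w',round(w,3),round(m.current_grip_width(),3)); return w
def place(q,floor=.019):
    m.move_l(P(*q,.21),max_speed=.25); m.move_l(P(*q,floor+.068),max_speed=.12); m.dwell(.2); f0=fz(8)
    z=floor+.064
    while z>floor+.052:
        m.move_l(P(*q,z),max_speed=.03); f=fz()-f0
        if f>1.3: break
        z-=.0008
    print('set z-floor',round(z-floor,4),'f',round(f,2),'w',round(m.current_grip_width(),3))
    m.set_gripper(.45,20); m.move_l(P(*q,floor+.11),max_speed=.1); m.move_l(P(*q,.21),max_speed=.25); print('t',m.current_time())
E
python3 - <<'E'
from h import *
m.set_gripper(.56,20)
c=capfind((.6817,.0506),'l1')
if c is not None and np.hypot(*(c-[.6817,.0506]))<.02:
    if pick(c)>.28:
        m.move_l(P(*PK[3],.21),max_speed=.25); place(PK[3])
        capfind(PK[3],'l1b',z0=.097,z1=.12)
E
```

```text
l1 cap [683.5  49.6] r 14.0 n 723 zmax 0.0911
picked w 0.339 0.336
set z-floor 0.0568 f 5.4 w 0.34
t 41.5583
l1b cap [568.4 250.9] r 14.0 n 814 zmax 0.1104
```

```bash
sed -i 's/z-=.0008/z-=.0005/; s/z=floor+.064$/z=floor+.060/' h.py
python3 - <<'E'
from h import *
for q,k,n in (((.6215,-.0142),4,'l2'),((.468,.0433),2,'l3')):
    m.set_gripper(.56,20); c=capfind(q,n)
    if c is None: print('gone');break
    if np.hypot(*(c-np.array(q)))>.02: print('moved?',c)
    if pick(c)<.28: print('missed');break
    m.move_l(P(*PK[k],.21),max_speed=.25); place(PK[k])
snap("wrist","after")
for n in ("scene","side"):
    snap(n,n+"2"); print(n,[(np.round(r['at'],3).tolist(),round(r['confidence'],2)) for r in m.look_for(n,"lamp1")])
print(m.current_time())
E
```

```text
l2 cap [623.  -15.6] r 14.1 n 722 zmax 0.0909
picked w 0.335 0.334
set z-floor 0.057 f 5.51 w 0.334
t 54.5
l3 cap [469.8  41.8] r 14.1 n 724 zmax 0.0911
picked w 0.334 0.335
set z-floor 0.057 f 5.49 w 0.334
t 66.375
scene [([0.569, 0.188, 0.064], 0.86), ([0.556, 0.254, 0.064], 0.78), ([0.498, 0.169, 0.067], 0.77), ([0.656, 0.228, 0.03], 0.62)]
side [([0.511, 0.175, 0.062], 0.95), ([0.574, 0.258, 0.069], 0.91), ([0.583, 0.194, 0.065], 0.62)]
66.625
```

```bash
python3 - <<'E'
from h import *
C=np.array([.5375,.21]);p=C+.03*R0[:2,2];m.move_ptp(P(*p,.3),R0);m.dwell(.3);im,d,c=snap("wrist","chk");W=cloud(d,c)
for k,q in PK.items():
    s=(np.hypot(W[...,0]-q[0],W[...,1]-q[1])<.025)&(W[...,2]>.097)&(W[...,2]<.125)
    if s.sum()>30:
        ci=cv2.minEnclosingCircle((W[s][:,:2]*1000).astype(np.float32));print(k,np.round(ci[0],1),round(ci[1],1),round(W[...,2][s].max(),4))
a=cv2.imread('pics/chk.png')[0:400,0:400*1];b=cv2.imread('pics/side2.png')
cv2.imwrite('pics/c2.png',np.hstack([cv2.resize(cv2.imread('pics/chk.png'),(400,300)),cv2.resize(b,(400,300))]))
E
```

```text
2 [510.3 166.8] 14.0 0.1101
3 [568.1 250.7] 14.2 0.1106
4 [581.3 179.9] 13.9 0.1103
```

View pics/c2.png

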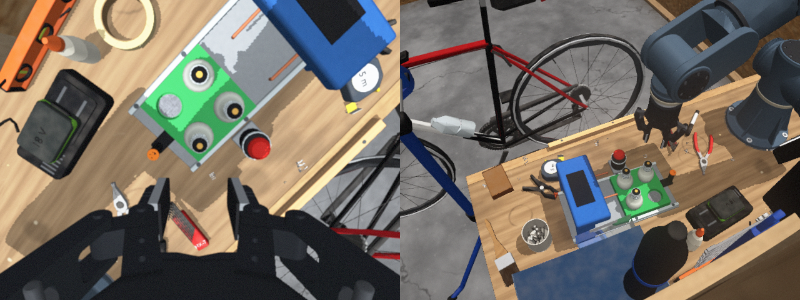

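All three lamps are seated upright (cap tops z 0.110, within 2 mm of the pocket centres). No fourth lamp is visible, and pocket 1 is empty. I'll push the tray home by the knob.

```bash
cat >> h.py <<'E'
th=np.radians(10.15);XS=np.array([np.cos(th),np.sin(th)]);RK=down(np.radians(100.15));KN=np.array([.4323,.1908])
def slide(q,dirn,first,maxd,zt=.040,lim=7,sp=.05):
    d=0.;m.dwell(.2);f0=np.mean([np.array(m.current_force()) for _ in range(3)],0)
    m.move_l(P(*(q+dirn*first*XS),zt),max_speed=sp);d=first
    while d<maxd:
        f=0
        for _ in range(4): m.dwell(.03);f+=(np.array(m.current_force())-f0)/4
        fx=-dirn*f[:2]@XS
        if fx>lim: break
        d+=.0015;m.move_l(P(*(q+dirn*d*XS),zt),max_speed=.03)
    print('slid',round(d,4),'f',np.round(f,2),'fx',round(fx,2),'w',round(m.current_grip_width(),3));return d
E
python3 - <<'E'
from h import *
m.move_ptp(P(*KN,.2),RK);m.set_gripper(.5,30);m.move_l(P(*KN,.09),max_speed=.15);m.move_l(P(*KN,.040),max_speed=.06)
print(m.current_force());m.set_gripper(.1,30);print('w',m.current_grip_width(),m.current_force())
d=slide(KN,1,.128,.16)
print(m.current_time(),m.current_ee_pos())
snap("scene","s3");snap("side","d3");print([np.round(r['at'],3).tolist() for r in m.look_for("side","tray_knob")])
E
```

```text
[ 0.46589221 -0.39710123  1.18962846]
w 0.197487478795608 [-2.01862895 10.69421435  1.63046576]
slid 0.137 f [-11.68  -4.03  11.01] fx 12.21 w 0.201
77.1917 [ 5.64785129e-01  2.15736103e-01 -5.60687489e-05]
[[0.615, 0.244, 0.03]]
```

```bash
python3 - <<'E'
from h import *
k=KN+.137*XS
m.set_gripper(.45,30);m.move_l(P(*k,.09),max_speed=.1);m.move_l(P(*k,.2),max_speed=.2)
b=k-.03*XS  # look with camera behind
m.move_ptp(P(*b,.28),RK);m.dwell(.2);im,d,c=snap("wrist","h1");W=cloud(d,c)
hsv=cv2.cvtColor(im,cv2.COLOR_RGB2HSV);H,S,V=[hsv[...,i].astype(int) for i in range(3)];z=W[...,2]
o=(H>8)&(H<20)&(S>200)&(V>120)&(z>.06)&(z<.085)&(np.hypot(W[...,0]-k[0],W[...,1]-k[1])<.04)
if o.sum()>20: ci=cv2.minEnclosingCircle((W[o][:,:2]*1000).astype(np.float32));print('knob',np.round(ci[0],1),round(ci[1],1),'travel',(np.array(ci[0])/1000-KN)@XS)
for j,q in PK.items():
    q=np.array(q)+.136*XS;s=(np.hypot(W[...,0]-q[0],W[...,1]-q[1])<.03)&(z>.097)&(z<.121)
    print(j,q.round(4),s.sum(),np.round(np.nanmedian(W[s],0),4) if s.sum() else '')
print(m.current_time())
E
```

```text
knob [563.4 214.5] 10.1 travel 0.1332449696390092
1 [0.6291 0.2632] 0 
2 [0.6424 0.1919] 537 [0.6368 0.1935 0.1046]
3 [0.7006 0.276 ] 149 [0.6897 0.2714 0.1024]
4 [0.7137 0.2048] 147 [0.7024 0.2055 0.1022]
79.7167
```

View pics/h1.png

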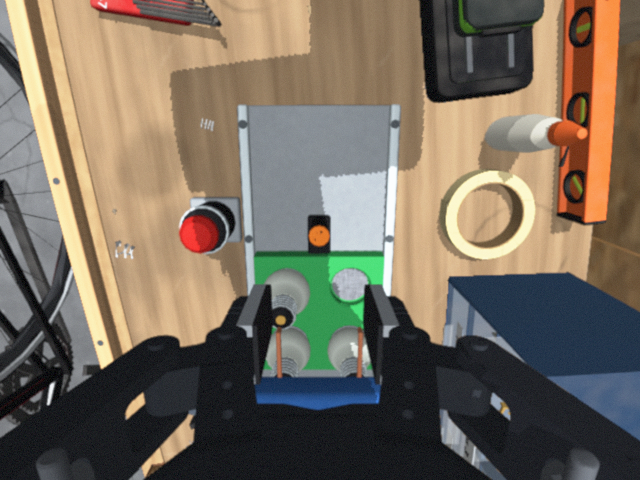

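```bash
python3 - <<'E'
from h import *
b=np.array(m.current_ee_pos()); im,d,c=snap("wrist","h2");W=cloud(d,c)
k=np.array([.5634,.2145]);s=(W[...,:2]-k)@XS;t=(W[...,:2]-k)@np.array([-XS[1],XS[0]])
for lo,hi in((-.06,-.03),(-.02,.02),(.03,.06)):
    q=(t>lo)&(t<hi)&(W[...,2]>.003)&(W[...,2]<.02)&(s<-.05)&(s>-.2);print('near edge rel knob',np.nanpercentile(s[q],[0.5,1,2]).round(4),np.nanmedian(W[...,2][q]))
hsv=cv2.cvtColor(im,cv2.COLOR_RGB2HSV);H,S=hsv[...,0].astype(int),hsv[...,1]
g=(H>100)&(H<125)&(S>120)&(W[...,2]>.155)&(W[...,2]<.175)&(abs(t)<.09)&(s<.3)
print('beam front rel knob',np.nanpercentile(s[g],[1,2,5]).round(4) if g.sum() else None)
E
```

```text
near edge rel knob [-0.1681 -0.1492 -0.1257] 0.0071401246940001415
near edge rel knob [-0.1746 -0.1396 -0.1256] 0.007077564904740815
near edge rel knob [-0.1873 -0.1658 -0.1259] 0.007078892109790428
beam front rel knob [0.1128 0.1129 0.1132]
```

The knob is 126 mm from the base's near edge (127 expected) and 113 mm from the beam front (113 expected), so the tray is home. h1 shows the three lamps in their pockets. Next I press the plunger.

```bash
python3 - <<'E'
from h import *
q=np.array([.5827,.0988]);R=down(np.radians(55))
m.set_gripper(0,30);m.move_ptp(P(*q,.2),R);m.move_l(P(*q,.095),max_speed=.15);m.dwell(.2);f0=fz(6)
z=.088
while z>.055:
    m.move_l(P(*q,z),max_speed=.05);f=fz(3)-f0;print(round(z,4),round(f,2),end='; ')
    if f>14: break
    z-=.002 if f<4.5 else .001
m.dwell(.4);print('hold',fz(3)-f0,m.current_ee_pos()[2])
m.move_l(P(*q,.095),max_speed=.05);m.move_l(P(*q,.2),max_speed=.2);print(m.current_time())
m.move_ptp(P(*(q+.03*R[:2,2]),.25),R);m.dwell(.1);im,d,c=snap("wrist","p1");W=cloud(d,c)
s=(np.hypot(W[...,0]-q[0],W[...,1]-q[1])<.012);print('plunger z',np.nanmedian(W[...,2][s]))
E
```

```text
0.088 -0.23; 0.086 -0.35; 0.084 -0.21; 0.082 1.61; 0.08 2.68; 0.078 2.73; 0.076 3.51; 0.074 3.69; 0.072 5.04; 0.071 4.95; 0.07 5.4; 0.069 5.48; 0.068 8.77; 0.067 17.06; hold 16.89616067284031 0.0277059467549206
88.925
plunger z 0.08097180899521468
```

```bash
python3 - <<'E'
from h import *
k=np.array([.5642,.2146])
m.move_ptp(P(*k,.2),RK);m.set_gripper(.5,30);m.move_l(P(*k,.09),max_speed=.15);m.move_l(P(*k,.040),max_speed=.06)
m.set_gripper(.1,30);print('w',m.current_grip_width())
d=slide(k,-1,.142,.165)
n=k-d*XS
m.set_gripper(.45,30);m.move_l(P(*n,.09),max_speed=.1);m.move_l(P(*n,.2),max_speed=.2)
C=np.array([.5375,.21])-.015*XS;p=C+.03*R0[:2,2];m.move_ptp(P(*p,.3),R0);m.dwell(.3);im,d_,c=snap("wrist","fin");W=cloud(d_,c);z=W[...,2]
hsv=cv2.cvtColor(im,cv2.COLOR_RGB2HSV);H,S,V=[hsv[...,i].astype(int) for i in range(3)]
o=(H>8)&(H<20)&(S>200)&(V>120)&(z>.06)&(z<.085)&(np.hypot(W[...,0]-n[0],W[...,1]-n[1])<.03)
if o.sum()>20:
    ci=np.array(cv2.minEnclosingCircle((W[o][:,:2]*1000).astype(np.float32))[0])/1000;print('knob',ci.round(4),'travel from home',((np.array([.5634,.2145])-ci)@XS).round(4))
    sh=(ci-KN)@XS
    for j,q in PK.items():
        q=np.array(q)+sh*XS;s=(np.hypot(W[...,0]-q[0],W[...,1]-q[1])<.025)&(z>.097)&(z<.125)
        if s.sum()>30:
            cc=cv2.minEnclosingCircle((W[s][:,:2]*1000).astype(np.float32));print(j,q.round(4),np.round(cc[0],1),round(cc[1],1),round(z[s].max(),4))
s=(np.hypot(W[...,0]-.5827,W[...,1]-.0988)<.012);print('plunger z',np.nanmedian(z[s]));print(m.current_time())
snap("side","fins");snap("scene","finsc")
cv2.imwrite('pics/c3.png',np.hstack([cv2.resize(cv2.imread('pics/fin.png'),(400,300)),cv2.resize(cv2.imread('pics/fins.png'),(400,300))]))
E
```

```text
w 0.2020649460772988
slid 0.1525 f [ 11.69   2.37 -12.32] fx 11.92 w 0.198
knob [0.4177 0.1886] travel from home 0.148
2 [0.494  0.1653] [492.8 165.2] 13.9 0.1098
3 [0.5522 0.2494] [550.8 248.7] 14.3 0.1099
4 [0.5653 0.1782] [564.4 177.9] 14.0 0.1107
plunger z 0.08086924873972537
102.775
```

View pics/c3.png

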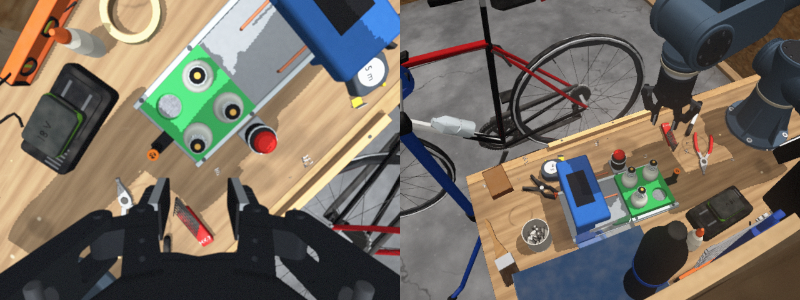

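The tray is fully out. Its three lamps are upright in their pockets, the plunger is up, and the keys lie flat on the bench clear of the stand.

```bash
python3 -c "
from h import *
m.dwell(.5);m.sign_off();print(m.current_time())"
```

```text
the job is handed in; nothing more can be done
the job is handed in; nothing more can be done
```

I handed the job in at about 103 s of the 210 s. My last checks agree with every end condition, though I have no verdict from the system.

**What I did**
- **Hex keys:** I laid them on the bench at about x 0.37, y 0.0 m, well clear of the stand.
- **Lamps:** three were present. I set them in pockets 2, 3 and 4, and each was set down with about 5.5 N. Pocket 1 stays empty because no fourth lamp showed in any picture, and I saw no lamp knocked aside.
- **Tray and plunger:** I pushed the tray home to its stop, pressed the plunger to its stop (17 N, about 14 mm) and let it up. I then drew the tray out to its end stop.

**Last checks**
- **Tray:** the knob measured 148 mm of travel from home, within 2 mm of the nominal 150 mm.
- **Lamps:** the three caps stand within 2 mm of their pocket centres, with tops at z 0.110 m.
- **Plunger:** it is back up, at z 0.081 m.
- **Keys and tape:** the keys lie flat on the bench. The tape measure was never touched and looks unmoved in the last picture.

**What disagreed:** the real fingertips sit about 40 mm short of the reported TCP along the tool axis. My first grasp of the keys therefore closed on air, without touching anything. All three cameras confirmed the offset, and I corrected for it from then on.

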